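# Feet through the lacquer booth's air-lock hatch

## Robot

A 7-joint arm with a two-finger parallel gripper is mounted at the origin on the work surface. World frame = base frame: x ahead of the robot, y to its left, z up, the work surface at z = 0. Lengths are in m, angles in rad, forces in N, time in s.
With the tool pointing down it reaches from about 0.425 to 0.925 m from the base axis. Payload 6.8 kg.
Tool frame: the origin (TCP) lies on the front face of the gripper's body, between the roots of the fingers; the fingertips stand 73 mm ahead of it and the grasp point (between the pads) lies 54 mm ahead of it (env.nose_length is the distance from the TCP to the fingertips, in m); z points along the fingers, y is the direction in which the jaws open and shut (so a half turn about z gives the same grasp; the last joint's range is limited). The gripper opens to 85 mm and grips with 20 to 120 N. Pads are 22 mm wide; open, the fingers measure 114 mm over their backs; the gripper's body (76 mm by 85 mm) begins 54 mm behind the grasp point. The pads swing forward as they close: fully open they stand 13 mm farther back than shut.
Start: joints at [-1.259, 0.477, 0.022, 1.555, -0.011, 1.109, -0.083], TCP at [0.275, 0.616, 0.304] pointing down, gripper open.
Joint ranges: [-2.96, 2.96], [-0.34, 2.1], [-1.41, 1.46], [0.24, 2.44], [-1.37, 4.51], [0.17, 1.92], [-2.96, 2.96]. Speed limits (rad/s): [2.39, 2.39, 3.14, 3.14, 3.14, 3.14, 3.14].

## Interface

Orientations are given as a unit quaternion [w, x, y, z].
In Python, from cell import env, kin, camera, calibration, job gives the robot as it stands. The module is installed in compiled form; this text tells all that it offers. Calls block until the motion is done:
- env.reach(position, orientation): joint-space move of the TCP to a pose.
- env.movel(position, velocity=0.15, rot=None, stop_force=None): straight line of the TCP; rot=None keeps the orientation; velocity is the mean speed in m/s. With stop_force (N) it stops when the force on the tool has changed by that much, and returns True; else False.
- env.goto_joints(angles): joint-space move.
- env.grip(opening, f_grip=None): finger opening in m; f_grip is the grip in N (None keeps the last); returns when the fingers have stopped.
- env.dwell(seconds).
- kin.inverse_kinematics(position, orientation): joint angles nearest the present ones, or None.
- env.get_state(): the state.
- camera(name): name is "scene" or "top" or "wrist"; returns (picture, depth): 480x640x3 uint8, blue, green, red; 480x640 float32, m along the optical axis (not along the pixel's ray), 0 where there is no reading.
- calibration(name): a dict with "fx", "fy", "cx", "cy" (pixels), "rvec" (rotation vector, rad) and "tvec" (3), from world to camera coordinates, as OpenCV has them. Camera axes: x right, y down, z forward; pixel columns grow to the right and rows downward; lengths in m; the calibration is good to about 2 mm. A picture is of the moment at which its call begins: read the wrist's pose just before it. calibration takes no time and is no camera call; for the wrist camera it gives the pose at the moment of the call.
A pose or a line that the arm cannot do raises env.PlanningError and nothing moves.
- job.job_done(): hands the job in, once; it reports no verdict.
The state is a dict: "time": time; "qpos": joint angles; "joint_velocities": joint speeds; "joint_torque": joint torques, N m; "tcp_pos": TCP position; "orientation": TCP orientation; "force": force on the tool from outside, world axes, zero at the start; "torque": the same for the moment, N m; "opening": finger opening in m.
Only numpy, scipy, OpenCV 4.12 (cv2) and the standard library are available. Lean on these libraries where they do the work, as an engineer would, in place of code of your own. Each camera call takes 0.05 s, during which the arm holds its last target.

## Task

Pass all the wooden furniture feet through the air-lock hatch into the lacquer booth, never having both doors open: slide the outer (orange-handled) door open, stand every foot in the shuttle tray, slide the outer door fully shut, and then turn the red air knob clockwise until it clicks over to its far stop. Only then push the shuttle by its black grip fully across to the booth side, slide the inner (blue-handled) door open, stand all the feet upright well inside the green booth tray, and slide the inner door fully shut again. Do not disturb the thread spool or the glue jar.

Things in the scene. Friction and masses are not known exactly. Their poses are not given: they have to be found in the camera images.
- hatch_frame (a point): Air-lock hatch: fixed box 187 mm (x) by 232 mm (y), walls 6 mm thick, 56 mm high. Point under its centre, on the table; x along the doors' opening direction (away from the robot), y to the outer (yellow) end. The +y half lies under the outer door, the -y (blue end) half under the inner; each is 175 (x) by 110 mm (y) inside, no wall between. Door rails, top 65 mm up, run on 181 mm behind it.
- outer_door (a joint): Outer door: clear plate sliding horizontally along the hatch's +x. 0 = shut, 0.18 m = fully open (uncovers the whole +y half). Stays where left; about 2 N to slide, plus 4 N per m/s.
- outer_door_grip (a point): Centre of the outer door's orange handle, an upright bar on the door: 14 mm thick along the hatch x, 60 mm long along the hatch y, 36 mm tall; the point is 83 mm above the table, 20 mm above the door's top face and 16 mm below the handle's top. When open, the handle stands behind the opening.
- inner_door (a joint): Inner door: same as the outer, over the -y (booth) half. 0 = shut, 0.18 m = fully open.
- inner_door_grip (a point): Centre of the inner door's blue handle; sizes as for the outer handle.
- shuttle (a joint): Shuttle tray inside the hatch. 0 = under the outer door, 0.114 m = under the inner door; it slides along the hatch's -y. Stays where left; about 1.5 N to slide, plus 4 N per m/s. Stands at 0 (within 5 mm) at the start.
- shuttle_floor (a point): Centre of the shuttle tray's inner floor, 8 mm above the table; axes as the hatch. Floor 166 mm (x) by 58 mm (y) inside a rim 6 mm high, 3 mm thick: room for three feet in a row along x, 56 mm apart. Under an open door there are about 53 mm (y) free from the row's centre line to the end wall and to the middle rail; fingers closing along the hatch's y fit, with their tips above the rim.
- shuttle_grip (a point): Black upright grip of the shuttle in front of the hatch (robot side), 122 mm from the tray's centre: 24 mm (hatch x) by 14 mm (hatch y), its top 74 mm and its foot 20 mm above the table; the point is on its axis, 57 mm above the table.
- air_knob (a joint): Red air knob: 0 = off stop (starts there within 0.08 rad), 1.1 rad = far stop; grows as it is turned clockwise seen from above. A sprung detent resists up to about 0.15 N m until about 0.55 rad, then throws it on towards the far stop.
- air_knob_grip (a point): Point on the knob's vertical axis 67 mm above the table, at the height to grip. The knob is a bar 42 mm long (its x) by 14 mm wide (its y), its top 74 mm above the table and its foot 44 mm, on a 44 mm disc; x and y axes turn with the knob. It sits on a fixed grey box 100 by 100 mm and 30 mm high.
- booth_floor (a point): Green booth tray, fixed, 240 mm (x) by 170 mm (y) outside, walls 4 mm thick, rim 12 mm above the table. Point at the centre of its inner floor, 4 mm above the table; axes along its sides.
- foot_a_mid (a point): Turned wooden furniture foot (pale wood), a squat bun 48 mm in diameter and 40 mm tall, 60 g, standing upright, loose; two or three of the four feet are there in a run (None: absent). Point at its centre, 20 mm above its underside; z is its upright axis.
- foot_b_mid (a point): Turned wooden furniture foot (mid-brown wood), a squat bun 48 mm in diameter and 40 mm tall, 60 g, standing upright, loose; two or three of the four feet are there in a run (None: absent). Point at its centre, 20 mm above its underside; z is its upright axis.
- foot_c_mid (a point): Turned wooden furniture foot (dark wood), a squat bun 48 mm in diameter and 40 mm tall, 60 g, standing upright, loose; two or three of the four feet are there in a run (None: absent). Point at its centre, 20 mm above its underside; z is its upright axis.
- foot_d_mid (a point): Turned wooden furniture foot (terracotta-red stain), a squat bun 48 mm in diameter and 40 mm tall, 60 g, standing upright, loose; two or three of the four feet are there in a run (None: absent). Point at its centre, 20 mm above its underside; z is its upright axis.
- thread_spool_mid (a point): Bystander: black thread cone, 56 mm across, 85 mm tall, loose. Point at its middle.
- glue_jar_mid (a point): Bystander: amber jar with a white cap, 64 mm across, 75 mm tall, loose. Point at its middle.
There are look-alikes about, which are no part of the job. What is shaped like the part that bears foot_b_mid but purple is not meant.

How it is judged:
On the way, in this order (a step that is already met when the one before it is completed fails the run):
1. the outer door is open, the inner shut (value of joint outer_door above 0.15 m and value of joint inner_door below 0.008 m), for 0.2 s.
2. every foot stands in the shuttle tray (x of foot_a_mid in the frame of shuttle_floor between -0.075 and 0.075 m and y of foot_a_mid in the frame of shuttle_floor between -0.02 and 0.02 m and z of foot_a_mid in the frame of shuttle_floor between 0.014 and 0.026 m and angle between each of foot_a_mid, foot_b_mid, foot_c_mid, foot_d_mid's own z axis and vertical below 0.15 rad and x of foot_b_mid in the frame of shuttle_floor between -0.075 and 0.075 m and y of foot_b_mid in the frame of shuttle_floor between -0.02 and 0.02 m and z of foot_b_mid in the frame of shuttle_floor between 0.014 and 0.026 m and x of foot_c_mid in the frame of shuttle_floor between -0.075 and 0.075 m and y of foot_c_mid in the frame of shuttle_floor between -0.02 and 0.02 m and z of foot_c_mid in the frame of shuttle_floor between 0.014 and 0.026 m and x of foot_d_mid in the frame of shuttle_floor between -0.075 and 0.075 m and y of foot_d_mid in the frame of shuttle_floor between -0.02 and 0.02 m and z of foot_d_mid in the frame of shuttle_floor between 0.014 and 0.026 m), for 0.2 s.
3. the outer door is shut over the feet (all of step 2 and value of joint each of outer_door, inner_door below 0.008 m), for 0.2 s.
4. the air knob has clicked over, both doors shut (value of joint air_knob above 0.85 rad and value of joint each of outer_door, inner_door below 0.008 m), for 0.2 s.
5. the shuttle is across on the booth side, both doors shut (value of joint shuttle above 0.104 m and value of joint each of outer_door, inner_door below 0.008 m), for 0.2 s.
6. the inner door is open, the outer shut (value of joint inner_door above 0.15 m and value of joint outer_door below 0.008 m), for 0.2 s.
7. every foot stands upright in the booth tray (x of foot_a_mid in the frame of booth_floor between -0.105 and 0.105 m and y of foot_a_mid in the frame of booth_floor between -0.07 and 0.07 m and z of foot_a_mid in the frame of booth_floor between 0.014 and 0.026 m and angle between each of foot_a_mid, foot_b_mid, foot_c_mid, foot_d_mid's own z axis and vertical below 0.15 rad and x of foot_b_mid in the frame of booth_floor between -0.105 and 0.105 m and y of foot_b_mid in the frame of booth_floor between -0.07 and 0.07 m and z of foot_b_mid in the frame of booth_floor between 0.014 and 0.026 m and x of foot_c_mid in the frame of booth_floor between -0.105 and 0.105 m and y of foot_c_mid in the frame of booth_floor between -0.07 and 0.07 m and z of foot_c_mid in the frame of booth_floor between 0.014 and 0.026 m and x of foot_d_mid in the frame of booth_floor between -0.105 and 0.105 m and y of foot_d_mid in the frame of booth_floor between -0.07 and 0.07 m and z of foot_d_mid in the frame of booth_floor between 0.014 and 0.026 m), for 0.2 s.
8. the inner door is shut again (value of joint each of inner_door, outer_door below 0.008 m), for 0.2 s.
At the end, for the whole second after the job is handed in: Every foot stands upright (within 0.15 rad) in the booth tray, its centre within 105 mm (x) and 70 mm (y) of the tray's centre; both doors are shut to within 8 mm, and the air knob is past its click (over 0.85 rad) (all of step 7 and all of step 8 and value of joint air_knob above 0.85 rad); the robot touches nothing.
It fails at once if both doors are open at once (each more than 12 mm) (value of joint each of outer_door, inner_door above 0.012 m).
It fails at once if the inner door is opened before the air knob has clicked over (value of joint inner_door above 0.02 m and value of joint air_knob below 0.7 rad).
It fails at once if the thread spool is disturbed (moved over 30 mm) (distance of thread_spool_mid from where it was at the start of the episode above 0.03 m).
It fails at once if the glue jar is disturbed (moved over 30 mm) (distance of glue_jar_mid from where it was at the start of the episode above 0.03 m).
Of foot_a, foot_b, foot_c, foot_d only 2 to 3 are there at a start; the rules pass over those that are not, and their reading is None.
At some moment in a run one of foot_a, foot_b, foot_c, foot_d may be knocked a few centimetres aside while the robot is not near it.
Once in a run the grip may slacken for a moment while it holds something.
It also fails if it takes over 210 s, if anything falls off the work surface, if the arm or the gripper's body presses on something with over 40 N, if the wrist force passes 120 N, or if a joint passes its speed limit or range.

## Working session

There is one attempt and no reset: what is moved stays moved. The work goes in short steps, each a Python script; the robot and the scene stay as the last script left them, time stands still between calls to the robot, and variables do not carry over. Pictures are saved under pics/ and viewed, and the job is handed in when it is done.

```bash
mkdir -p pics; ls; cat > t0.py <<'E'
from cell import env,kin,camera,calibration,job
import cv2,numpy as np
s=env.get_state();print(s['time'],s['tcp_pos'],s['orientation'],s['opening'],env.nose_length)
for n in("scene","top"):
    p,d=camera(n);cv2.imwrite(f"pics/{n}0.png",p);np.save(f"{n}0.npy",d);print(n,calibration(n),d.min(),d.max())
E
python3 t0.py
```

```text
pics
0.0 [0.27493239 0.61596198 0.30292462] [-1.15255547e-04  2.08348469e-01  9.78054230e-01 -9.08455111e-04] 0.0852603326814855 0.0726
scene {'fx': 489.271700020629, 'fy': 489.271700020629, 'cx': 326.3330433444725, 'cy': 245.0557336775065, 'rvec': array([ 0.96096699,  2.61710671, -0.89737242]), 'tvec': array([ 0.37269235, -0.26325877,  1.32601669])} 0.0 2.906249
top {'fx': 592.0191730704645, 'fy': 592.0191730704645, 'cx': 322.3833245545321, 'cy': 240.79485553837839, 'rvec': array([ 2.20079979, -2.01397754,  0.2187453 ]), 'tvec': array([0.01670856, 0.58249655, 1.1624174 ])} 0.0 2.270061
```

View pics/scene0.png

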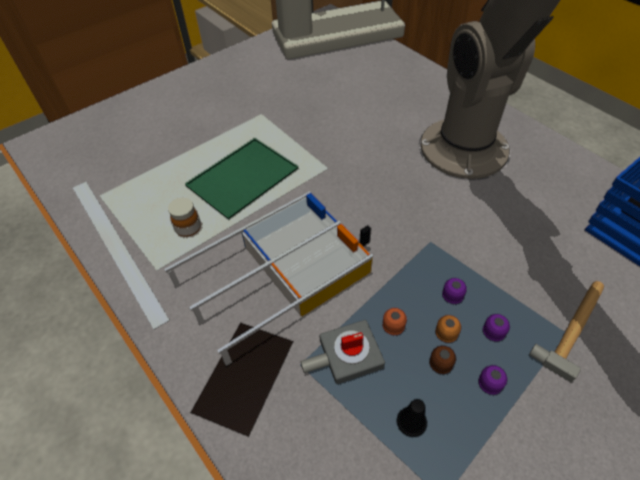

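View pics/top0.png

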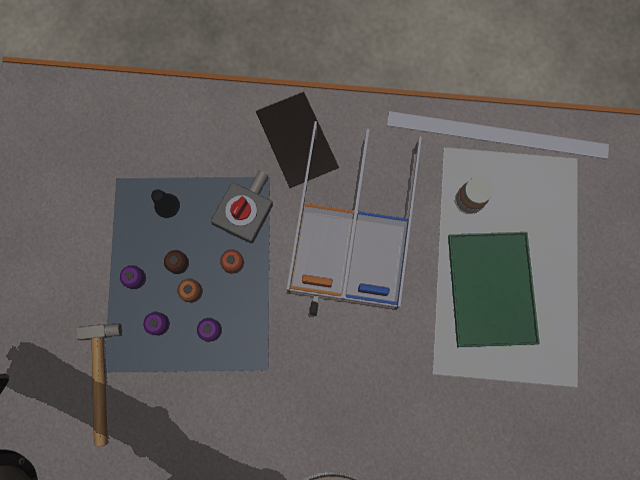

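```bash
cat > h.py <<'E'
import cv2,numpy as np
from cell import env,kin,camera,calibration,job
def cast(K,u,v,z):
    R,_=cv2.Rodrigues(K['rvec']);t=np.array(K['tvec'])
    c=-R.T@t; d=R.T@np.array([(u-K['cx'])/K['fx'],(v-K['cy'])/K['fy'],1.])
    return c+d*(z-c[2])/d[2]
def proj(K,P):
    p,_=cv2.projectPoints(np.float64(P).reshape(-1,1,3),K['rvec'],K['tvec'],np.array([[K['fx'],0,K['cx']],[0,K['fy'],K['cy']],[0,0,1]]),None)
    return p.reshape(-1,2)
def cloud(K,d):
    R,_=cv2.Rodrigues(K['rvec']);t=np.array(K['tvec'])
    v,u=np.mgrid[:480,:640]
    P=np.stack([(u-K['cx'])/K['fx']*d,(v-K['cy'])/K['fy']*d,d],-1)
    return (P-t)@R
E
cat > t1.py <<'E'
from h import *
K=calibration("top");im=cv2.imread("pics/top0.png");d=np.load("top0.npy");W=cloud(K,d)
cv2.imwrite("pics/crop1.png",cv2.resize(im[170:400,90:330],None,fx=3.3,fy=2.6,interpolation=cv2.INTER_CUBIC)[:600,:800])
cv2.imwrite("pics/crop2.png",cv2.resize(im[110:360,280:550],None,fx=2.9,fy=2.4,interpolation=cv2.INTER_CUBIC)[:600,:800])
hsv=cv2.cvtColor(im,cv2.COLOR_BGR2HSV)
for n,(u,v) in dict(dark=(176,262),brown=(190,290),red=(232,261),p1=(132,277),p2=(156,323),p3=(208,329)).items():
    reg=np.zeros((480,640),bool);reg[v-18:v+19,u-18:u+19]=True
    m=reg&(W[...,2]>0.012)&(W[...,2]<.06)
    print(n,hsv[v-8:v+9,u-8:u+9].reshape(-1,3).mean(0).round(),m.sum(),W[m][:,2].max().round(3), cast(K,u,v,.035).round(3))
    top=m&(W[...,2]>.03)
    print('  mean top',W[top].mean(0).round(4), (W[m].min(0)+W[m].max(0))/2, np.ptp(W[m],axis=0).round(3))
def blob(name,lo,hi,z,roi):
    m=cv2.inRange(hsv,np.array(lo),np.array(hi));M=np.zeros_like(m);x0,y0,x1,y1=roi;M[y0:y1,x0:x1]=m[y0:y1,x0:x1]
    n,l,st,ce=cv2.connectedComponentsWithStats(M)
    for i in range(1,n):
        if st[i,4]>15:
            c=cv2.minAreaRect(np.argwhere(l==i)[:,::-1].astype(np.float32))
            print(name,st[i],ce[i].round(1),'rect',np.round(c[0],1),np.round(c[1],1),'W',cast(K,*c[0],z).round(4), 'depth z',np.median(W[l==i][:,2]).round(3))
            bx=cv2.boxPoints(c);print('  box',[cast(K,*b,z)[:2].round(4).tolist() for b in bx])
blob('orange',(5,120,100),(20,255,255),.099,(280,190,360,310))
blob('blue',(105,120,60),(125,255,255),.099,(330,190,420,310))
blob('green',(45,80,30),(85,255,255),.012,(430,210,560,360))
blob('red',(0,150,120),(8,255,255),.074,(205,170,280,245))
blob('red2',(172,150,120),(180,255,255),.074,(205,170,280,245))
blob('black',(0,0,0),(180,255,45),.074,(300,290,330,320))
E
python3 t1.py
```

```text
dark [25. 87. 56.] 449 0.047 [0.512 0.37  0.035]
  mean top [0.513  0.3707 0.0378] [0.50726834 0.36176925 0.03043379] [0.064 0.069 0.033]
brown [ 26. 116.  94.] 437 0.049 [0.456 0.333 0.035]
  mean top [0.4569 0.3359 0.038 ] [0.4639006  0.34597226 0.0313575 ] [0.06  0.065 0.035]
red [ 18. 121. 101.] 416 0.047 [0.524 0.253 0.035]
  mean top [0.5262 0.2553 0.0382] [0.52721573 0.25631361 0.0322887 ] [0.048 0.048 0.028]
p1 [123. 111.  77.] 445 0.047 [0.472 0.456 0.035]
  mean top [0.4743 0.4591 0.038 ] [0.47548934 0.46007815 0.0300988 ] [0.047 0.045 0.034]
p2 [123. 110.  80.] 451 0.046 [0.382 0.393 0.035]
  mean top [0.3829 0.3954 0.0381] [0.38351679 0.39661226 0.02920648] [0.048 0.046 0.033]
p3 [124. 108.  86.] 444 0.047 [0.38  0.285 0.035]
  mean top [0.3802 0.2852 0.0382] [0.3801452  0.28577497 0.03190121] [0.046 0.046 0.031]
orange [304 204  50   9 128] [328.4 207.9] rect [328.4 207.9] [49.5  2.6] W [0.6398 0.0615 0.099 ] depth z 0.065
  box [[0.6401, 0.1117], [0.6455, 0.1114], [0.6394, 0.0113], [0.634, 0.0116]]
orange [302 275  30  10 181] [316.7 279.6] rect [316.6 279.6] [29.4  6.1
[... 1153 characters left out ...]
104.  80.] W [ 0.5062 -0.3029  0.012 ] depth z 0.006
  box [[0.603, -0.2055], [0.6324, -0.3765], [0.4126, -0.3971], [0.385, -0.2321]]
red [231 197  15  18 107] [237.5 204.7] rect [237.  204.5] [ 8.3 18. ] W [0.6368 0.2508 0.074 ] depth z 0.073
  box [[0.6242, 0.2669], [0.658, 0.2501], [0.6494, 0.2347], [0.6157, 0.2515]]
red [238 204  12  15  79] [245.  212.1] rect [245.3 212.5] [ 6.1 17.2] W [0.6212 0.2317 0.074 ] depth z 0.045
  box [[0.6083, 0.2454], [0.6405, 0.2293], [0.6342, 0.218], [0.6021, 0.2341]]
black [310 302   8  14  62] [313.4 308.6] rect [313.4 308.4] [ 6.8 12.9] W [0.437  0.0738 0.074 ] depth z 0.074
  box [[0.4245, 0.0812], [0.4501, 0.0799], [0.4494, 0.0664], [0.4238, 0.0677]]
```

```bash
echo
```

```text
(no output)
```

View pics/crop1.png

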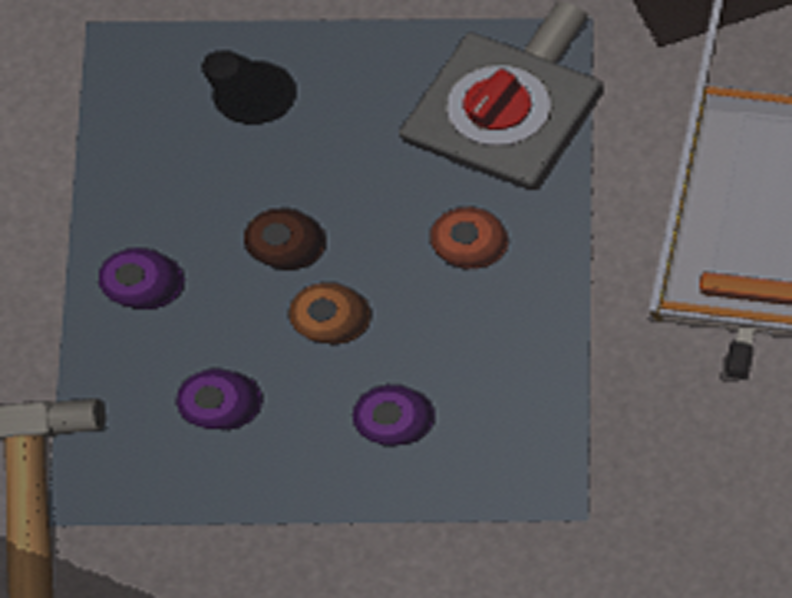

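View pics/crop2.png

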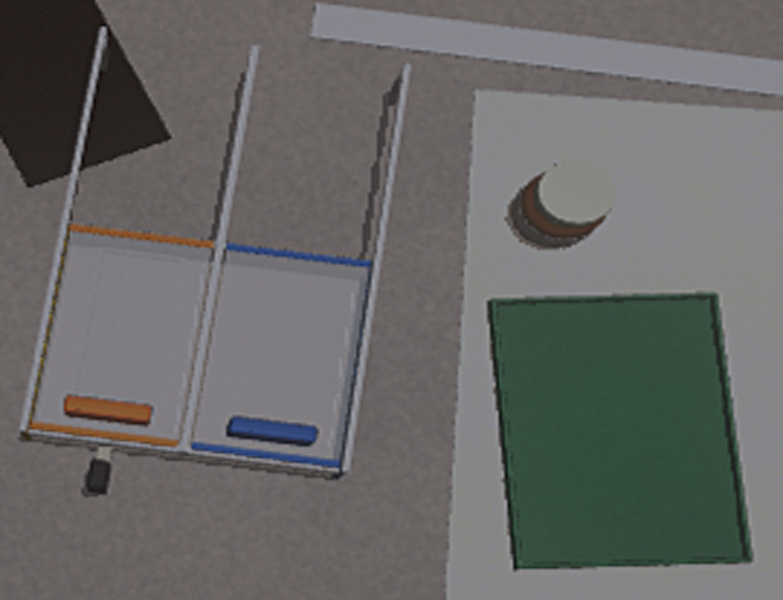

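Candidates for feet in the top view: dark (176,262), mid-brown/orange (190,290) and terracotta (232,261). The purple ones at (132,277), (156,323) and (208,329) are look-alikes. The crop confirms three feet (b, c, d). Next I'll look at the hatch through the wrist camera.

```bash
cat >> h.py <<'E'
def quat(phi):
    t=(phi+np.pi/2)/2
    return np.array([0,np.cos(t),np.sin(t),0])
def near(phi):   # choose phi (mod pi) so jaw dir is near start one & IK good
    return phi
def st(*k):
    s=env.get_state();return [np.round(s[x],4).tolist() for x in k] if len(k)>1 else s[k[0]]
E
cat > t2.py <<'E'
from h import *
q=quat(1.505)
env.reach([0.50,0.05,0.36],q)
print(st('time','tcp_pos','qpos'))
K=calibration("wrist");p,d=camera("wrist");cv2.imwrite("pics/w1.png",p);np.save("w1.npy",d);print(K)
np.save("w1K.npy",K,allow_pickle=True)
Kt=calibration("top")
for a,b in [((316,123),(291,290)),((367,130),(345,298)),((419,138),(398,306))]:
    A=cast(Kt,*a,.065);B=cast(Kt,*b,.065);v=A-B;print(A.round(4),B.round(4),np.arctan2(v[1],v[0]),np.hypot(*v[:2]))
for c in [(449,236),(527,233),(538,344),(458,347)]: print(cast(Kt,*c,.012).round(4))
print(-cv2.Rodrigues(Kt['rvec'])[0].T@Kt['tvec'])
E
python3 t2.py
```

```text
[2.2917, [0.5001, 0.051, 0.3599], [-0.5809, 0.1336, 0.3967, 1.9118, -0.0577, 1.1072, 1.3449]]
{'fx': 333.17678375449907, 'fy': 333.17678375449907, 'cx': 315.75784007053306, 'cy': 236.3363916988955, 'rvec': array([-2.10510852, -1.97290605, -0.32711914]), 'tvec': array([-0.08300123, -0.52915288,  0.27458393])}
[0.8348 0.1046 0.065 ] [0.4708 0.1225 0.065 ] -0.04911014395787623 0.3643939881556396
[ 0.8287 -0.0059  0.065 ] [0.4644 0.0123 0.065 ] -0.04986580473215009 0.36482511930862155
[ 0.8206 -0.1182  0.065 ] [ 0.4577 -0.0954  0.065 ] -0.06272310259858503 0.3635985941599304
[ 0.6241 -0.2025  0.012 ]
[ 0.6458 -0.3705  0.012 ]
[ 0.4106 -0.3971  0.012 ]
[ 0.3898 -0.2314  0.012 ]
[0.32438846 0.05313955 1.25807151]
```

View pics/w1.png

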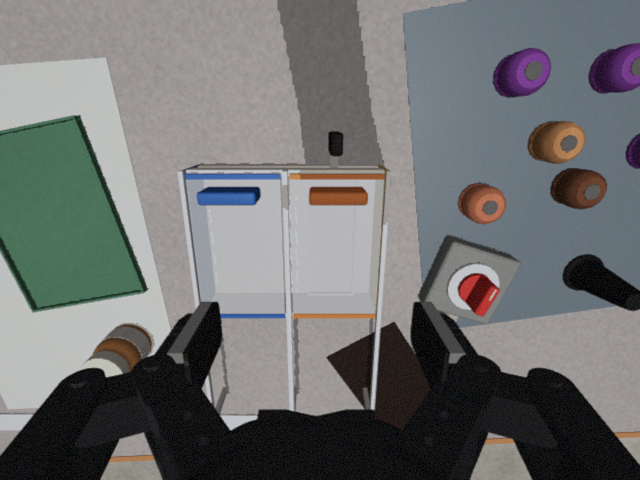

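The wrist view shows the orange handle at (338,196), the blue handle at (228,196), the black grip at (335,143) and the knob at (475,288). I'll measure these with colour masks.

```bash
cat > t3.py <<'E'
from h import *
K=np.load("w1K.npy",allow_pickle=True).item();im=cv2.imread("pics/w1.png");d=np.load("w1.npy");W=cloud(K,d)
print('cam',-cv2.Rodrigues(K['rvec'])[0].T@K['tvec'])
hsv=cv2.cvtColor(im,cv2.COLOR_BGR2HSV)
def rep(n,roi,zlo,zhi,sat=None):
    x0,y0,x1,y1=roi;m=np.zeros((480,640),bool);m[y0:y1,x0:x1]=True;m&=(W[...,2]>zlo)&(W[...,2]<zhi)
    if sat is not None: m&=hsv[...,1]>sat
    P=W[m];r=cv2.minAreaRect((P[:,:2]*1000).astype(np.float32));print(n,m.sum(),'z',np.median(P[:,2]).round(4),'mean',P.mean(0).round(4),'rect',np.round(r[0],1),np.round(r[1],1),round(r[2],1))
rep('orange top',(300,180,380,215),.092,.106)
rep('blue top',(190,180,265,215),.092,.106)
rep('grip',(322,125,350,160),.068,.08)
rep('knob',(445,265,505,320),.066,.082,100)
rep('disc',(430,255,520,330),.035,.060,120)
rep('redfoot top',(455,180,510,226),.036,.044)
rep('brown top',(525,118,590,166),.036,.044)
rep('dark top',(550,165,610,210),.036,.044)
for n,px,z in [('redfoot',(490,207),.04),('brown',(569,143),.04),('dark',(592,191),.04)]:print(n,cast(K,*px,z).round(4))
for n,px in [('fl',(386,169)),('fr',(182,171)),('m',(285,170)),('bl',(377,407)),('bm',(292,410))]:print(n,cast(K,*px,.065).round(4))
cv2.imwrite("pics/c3.png",cv2.resize(im[120:330,170:520],None,fx=2.28,fy=2.28,interpolation=cv2.INTER_CUBIC))
E
python3 t3.py
```

```text
cam [0.41709185 0.05579138 0.43036034]
orange top 863 z 0.0991 mean [0.4902 0.0738 0.0986] rect [491.1  74.1] [59.3 14.3] 86.4
blue top 870 z 0.099 mean [ 0.4829 -0.039   0.0986] rect [483.5 -40.1] [60.7 14.5] 86.2
grip 317 z 0.0741 mean [0.4387 0.0752 0.0739] rect [438.6  75.3] [13.6 23.1] 86.7
knob 431 z 0.0738 mean [0.6328 0.2476 0.0728] rect [633.9 249.3] [14.7 40.9] 65.6
disc 545 z 0.0454 mean [0.6279 0.2417 0.048 ] rect [626.9 240.6] [20.5 41.4] 50.7
redfoot top 869 z 0.0399 mean [0.5252 0.2564 0.0397] rect [526.4 257.7] [40.9 41. ] 85.0
brown top 1053 z 0.04 mean [0.4564 0.3369 0.0397] rect [456.9 338.6] [40.7 41.8] 47.6
dark top 928 z 0.04 mean [0.5139 0.3734 0.0397] rect [514.9 374. ] [39.4 41.2] 84.6
redfoot [0.526 0.259 0.04 ]
brown [0.4569 0.3405 0.04  ]
dark [0.5142 0.3775 0.04  ]
fl [0.4691 0.129  0.065 ]
fr [ 0.4569 -0.092   0.065 ]
m [0.4631 0.0197 0.065 ]
bl [0.799  0.1175 0.065 ]
bm [ 0.7965 -0.002   0.065 ]
```

View pics/c3.png

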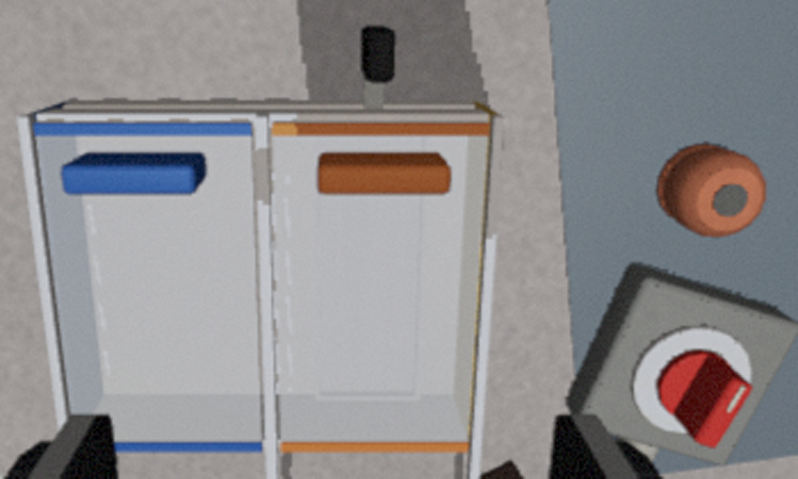

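```bash
cat >> h.py <<'E'
YAW=-0.0655
UX=np.array([np.cos(YAW),np.sin(YAW),0]);UY=np.array([-np.sin(YAW),np.cos(YAW),0])
def bestphi(phi,pos):
    best=None
    for k in(-1,0,1):
        q=kin.inverse_kinematics(pos,quat(phi+k*np.pi))
        if q is not None and (best is None or abs(q[6])<abs(best[1][6])): best=(phi+k*np.pi,q)
    return best
def snap(n,cam="wrist"):
    K=calibration(cam);p,d=camera(cam);cv2.imwrite(f"pics/{n}.png",p);return K,p,cloud(K,d)
E
cat > t4.py <<'E'
from h import *
H=np.array([.4911,.0741,0]); z=.1435
phi,q=bestphi(YAW,H+[0,0,.2]);print(phi,q.round(2))
env.grip(.06,40)
env.reach(H+[0,0,.2],quat(phi));print(st('time','tcp_pos','qpos'))
print(env.movel(H+[0,0,z],velocity=.15,stop_force=15))
env.grip(0.0,40);print(st('time','opening','force'))
print(env.movel(H+UX*.1795+[0,0,z],velocity=.12),st('time','tcp_pos','force','opening'))
snap('o1','top')
E
python3 t4.py
```

```text
-0.0655 [-0.71  0.35  0.52  2.1  -0.26  0.75 -0.08]
[4.0, [0.4915, 0.0742, 0.2003], [-0.7049, 0.3544, 0.523, 2.0984, -0.2576, 0.7489, -0.083]]
False
[5.0, 0.0135, [-1.3247, 0.1024, 7.2543]]
False [6.65, [0.6708, 0.0627, 0.1443], [0.5279, 0.0869, 6.133], 0.0133]
```

```bash
cat >> h.py <<'E'
def feet(cam,base=0.0,K=None,p=None,W=None,verbose=True):
    """components at foot-top height (base+.04); returns list (xy,sz,meanHSV,px)"""
    if p is None:
        K=calibration(cam);p,d=camera(cam);W=cloud(K,d)
    hsv=cv2.cvtColor(p,cv2.COLOR_BGR2HSV)
    m=((W[...,2]>base+.0355)&(W[...,2]<base+.0445)).astype(np.uint8)
    n,l,s,c=cv2.connectedComponentsWithStats(m,connectivity=4);out=[]
    for i in range(1,n):
        if s[i,4]<60: continue
        P=W[l==i];r=cv2.minAreaRect((P[:,:2]*1000).astype(np.float32))
        if 30<min(r[1]) and max(r[1])<50:
            col=np.median(hsv[(l==i)&(hsv[...,1]>70)],axis=0) if ((l==i)&(hsv[...,1]>70)).any() else np.zeros(3)
            out.append((np.array(r[0])/1000,np.round(r[1]),col,c[i].round()))
            if verbose: print(cam,np.round(r[0],1),np.round(r[1]),col,c[i].round())
    return out
def locate(cam,exp,base=0.,tol=.06):
    f=[x for x in feet(cam,base,verbose=False) if np.hypot(*(x[0]-exp))<tol and not(100<x[2][0]<150)]
    f.sort(key=lambda x:np.hypot(*(x[0]-exp)))
    return f[0] if f else None
E
cat > t5.py <<'E'
from h import *
env.grip(.06); p=st('tcp_pos'); env.movel(p+[0,0,.09],velocity=.3)
K,p,W=snap('o2','top'); feet('top',0,K,p,W)
# hover over terracotta
e=np.array([.5264,.2577]);phi,q=bestphi(1.505,[*e,.22]);print(phi,q.round(2))
env.reach([*e,.22],quat(phi));print(st('time','tcp_pos'))
K,p,W=snap('w2');feet('wrist',0,K,p,W);print(st('time'))
E
python3 t5.py
```

```text
top [515.6 373.6] [42. 40.] [  7. 120.  69.] [174. 260.]
top [527.  255.4] [41. 42.] [  7. 155. 130.] [231. 259.]
top [475.6 460.4] [42. 39.] [141. 139. 101.] [130. 275.]
top [457.5 337.4] [42. 39.] [ 12. 151. 124.] [188. 289.]
top [384.1 397.2] [40. 41.] [141. 139. 105.] [153. 322.]
top [380.6 285.4] [39. 41.] [141. 137. 105.] [207. 329.]
1.505 [-0.64  0.42  0.1   1.86 -0.06  0.86  0.99]
[8.6667, [0.527, 0.2564, 0.2194]]
wrist [385.5 288.3] [42. 30.] [142. 125. 166.] [350.  23.]
wrist [456.6 339.3] [42. 42.] [ 14. 127. 193.] [424. 133.]
wrist [474.  462.6] [41. 42.] [142. 139. 157.] [592. 146.]
wrist [514.4 376. ] [42. 41.] [ 10. 137. 117.] [469. 207.]
wrist [525.9 258.5] [42. 42.] [  8. 141. 140.] [319. 231.]
8.7167
```

View pics/o2.png

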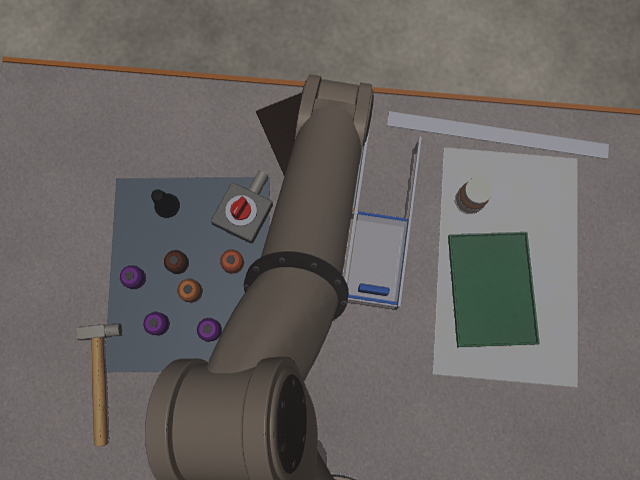

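View pics/w2.png

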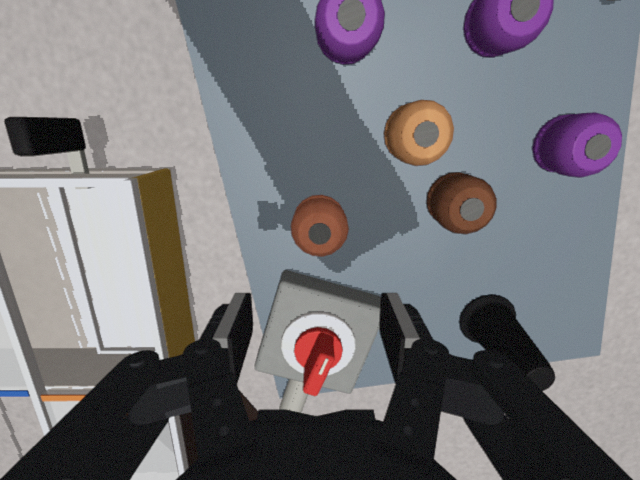

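```bash
cat >> h.py <<'E'
T=np.array([.5603,.0673])
def pick(exp,base=0.,phi=1.505,hover=.2,corr=(0,0)):
    ph,q=bestphi(phi,[*exp,hover])
    env.reach([*exp,hover],quat(ph))
    f=locate('wrist',np.array(exp),base)
    if f is None: print('NOT FOUND near',exp);return None
    xy=f[0]-np.array(corr); print('found',f[0].round(4),f[1],f[2],'t',st('time'))
    if np.hypot(*(xy-exp))>.02: env.movel([*xy,hover],velocity=.25)
    z=base+.082
    hit=env.movel([*xy,z],velocity=.2,stop_force=12)
    env.grip(.0,45); o=st('opening')
    env.movel([*xy,hover],velocity=.25); print('hit',hit,'open',round(o,4),round(st('opening'),4),'t',st('time'))
    return f[2]
def place(xy,base,phi=1.505,hover=.2,opening=.064):
    z=base+.083
    hit=env.movel([*xy,z],velocity=.15,stop_force=10); print('place hit',hit,st('tcp_pos').round(4),'open',round(st('opening'),4))
    env.grip(opening)
    env.movel([*xy,hover],velocity=.3);print('t',st('time'))
E
cat > t6.py <<'E'
from h import *
env.grip(.075)
pick([.526,.257],corr=(0,.0012))
S=T+UX[:2]*.054
env.reach([*S,.2],quat(1.505));print(st('time','tcp_pos','opening'))
K,p,W=snap('w3');np.save('w3W.npy',W)
m=(W[...,2]>.011)&(W[...,2]<.0175)
D=W[...,:2]-T; a=D@UX[:2]; b=D@UY[:2]
m&=(abs(a)<.1)&(abs(b)<.06)
print(m.sum());
h,e=np.histogram(b[m],bins=np.arange(-.06,.061,.003));print(list(zip((e*1000).round().astype(int),h)))
h,e=np.histogram(a[m],bins=np.arange(-.1,.101,.003));print(list(zip((e*1000).round().astype(int),h)))
E
python3 t6.py
```

```text
found [0.526  0.2585] [41. 42.] [  8. 141. 140.] t 9.3167
hit False open 0.0472 0.047 t 11.05
[11.9083, [0.6134, 0.0656, 0.1989], 0.0468]
3652
[(np.int64(-60), np.int64(30)), (np.int64(-57), np.int64(25)), (np.int64(-54), np.int64(22)), (np.int64(-51), np.int64(26)), (np.int64(-48), np.int64(24)), (np.int64(-45), np.int64(26)), (np.int64(-42), np.int64(20)), (np.int64(-39), np.int64(26)), (np.int64(-36), np.int64(26)), (np.int64(-33), np.int64(505)), (np.int64(-30), np.int64(581)), (np.int64(-27), np.int64(44)), (np.int64(-24), np.int64(40)), (np.int64(-21), np.int64(42)), (np.int64(-18), np.int64(44)), (np.int64(-15), np.int64(38)), (np.int64(-12), np.int64(43)), (np.int64(-9), np.int64(37)), (np.int64(-6), np.int64(26)), (np.int64(-3), np.int64(8)), (np.int64(0), np.int64(13)), (np.int64(3), np.int64(9)), (np.int64(6), np.int64(45)), (np.int64(9), np.int64(40)), (np.int64(12), np.int64(42)), (np.int64(15), np.int64(41)), (np.int64(18), np.int64(44)), (np.int64(21), np.int64(42)), (np.int64(24), np.int64(37)), (np.int64(27), np.int64(335)), (np.int64(30), np.int64(749)), (np.int64(3
[... 1564 characters left out ...]
p.int64(39)), (np.int64(29), np.int64(39)), (np.int64(32), np.int64(39)), (np.int64(35), np.int64(41)), (np.int64(38), np.int64(37)), (np.int64(41), np.int64(33)), (np.int64(44), np.int64(37)), (np.int64(47), np.int64(38)), (np.int64(50), np.int64(35)), (np.int64(53), np.int64(37)), (np.int64(56), np.int64(35)), (np.int64(59), np.int64(39)), (np.int64(62), np.int64(34)), (np.int64(65), np.int64(32)), (np.int64(68), np.int64(32)), (np.int64(71), np.int64(33)), (np.int64(74), np.int64(38)), (np.int64(77), np.int64(30)), (np.int64(80), np.int64(25)), (np.int64(83), np.int64(5)), (np.int64(86), np.int64(190)), (np.int64(89), np.int64(0)), (np.int64(92), np.int64(0)), (np.int64(95), np.int64(0))]
```

View pics/w3.png

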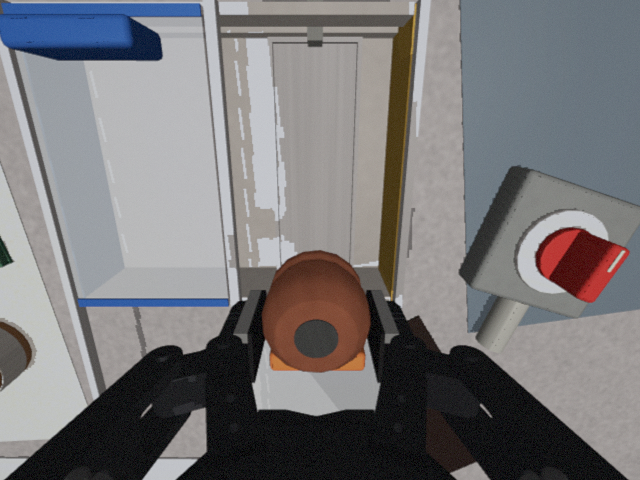

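The terracotta foot is held at (316,310) in the wrist view. The tray rims come out at ±30 mm about my estimated centre, so that estimate holds. Placing it now, then the next foot.

```bash
cat > t7.py <<'E'
from h import *
place(T+UX[:2]*.054,.008)
env.grip(.075)
c=pick([.457,.338],corr=(0,.0012))
if c is not None and st('opening')>.04:
    env.reach([*T,.2],quat(1.505));print(st('time','tcp_pos','opening'))
    K,p,W=snap('w4'); feet('wrist',.008,K,p,W)
E
python3 t7.py
```

```text
place hit True [0.6125 0.0649 0.091 ] open 0.0467
t 13.5
found [0.4564 0.3394] [41. 42.] [ 14. 132. 152.] t 15.025
hit False open 0.047 0.0469 t 16.7583
[17.875, [0.5598, 0.0692, 0.1994], 0.0466]
```

View pics/w4.png

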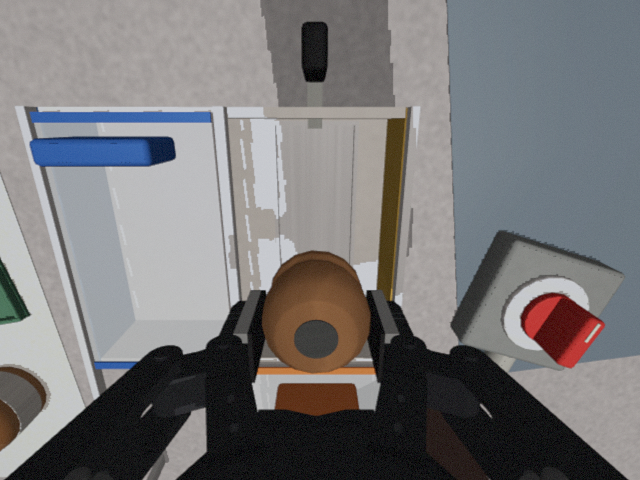

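The brown foot is held; the placed foot is hidden behind it. Continuing with the brown foot, then the dark one.

```bash
cat > t8.py <<'E'
from h import *
place(T,.008)
env.grip(.075)
c=pick([.514,.374],corr=(0,.0012))
if c is not None and st('opening')>.04:
    S=T-UX[:2]*.054
    env.reach([*S,.2],quat(1.505));print(st('time','tcp_pos','opening'))
    place(S,.008)
    env.reach([.49,.06,.27],quat(1.505))
    K,p,W=snap('w5'); 
    for f in feet('wrist',.008,K,p,W): D=f[0]-T;print(D@UX[:2],D@UY[:2])
    print(st('time'))
E
python3 t8.py
```

```text
place hit True [0.5588 0.0681 0.091 ] open 0.047
t 19.4583
found [0.5148 0.3765] [42. 42.] [ 10. 136.  87.] t 20.9667
hit False open 0.0472 0.0469 t 22.7
[23.8667, [0.5068, 0.0725, 0.1998], 0.0466]
place hit True [0.5053 0.0718 0.0911] open 0.0466
t 25.4
wrist [503.7  71. ] [42. 42.] [ 10. 143.  69.] [329. 231.]
wrist [557.1  67.6] [42. 42.] [ 14. 131. 177.] [328. 284.]
wrist [610.4  64.1] [40. 42.] [  9. 135. 183.] [328. 330.]
-0.05670185763833962 -1.2197247881130314e-05
-0.0031800097251215606 0.00011316416446723569
0.050233924052209326 4.388820452616996e-05
25.8417
```

View pics/w5.png

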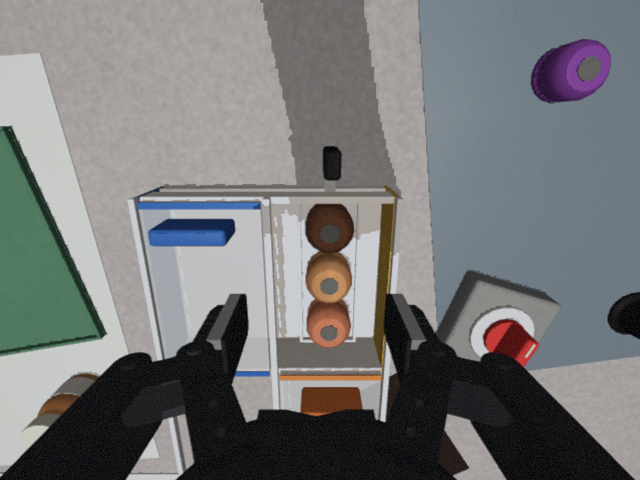

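The three feet stand in the tray at x = -57, -3 and +50 mm, y ≈ 0. Next: shut the outer door, then turn the knob.

```bash
cat > t9.py <<'E'
from h import *
H=np.array([.4911,.0741,0]); z=.1435
P=H+UX*.1795
env.grip(.05)
env.reach(P+[0,0,.21],quat(YAW))
env.movel(P+[0,0,z],velocity=.15,stop_force=15)
env.grip(0.,40);print(st('time','opening','tcp_pos'))
print(env.movel(H+[0,0,z],velocity=.12,stop_force=25),st('time','tcp_pos','force','opening'))
print(env.movel(H-UX*.004+[0,0,z],velocity=.03,stop_force=15),st('tcp_pos','force'))
env.grip(.05);env.movel(H+[0,0,.25],velocity=.3)
k=np.array([.6339,.2493]);phi,q=bestphi(np.deg2rad(65.6),[*k,.23]);print(phi,q)
env.reach([.58,.22,.27],quat(1.505))
K,p,W=snap('w6');np.save('w6W.npy',W);print(st('time'))
hsv=cv2.cvtColor(p,cv2.COLOR_BGR2HSV)
for n,cx,zl,zh in [('knob',(.6339,.2493),.068,.08),('door',(.4911,.0741),.092,.106)]:
    m=(W[...,2]>zl)&(W[...,2]<zh)&(np.hypot(W[...,0]-cx[0],W[...,1]-cx[1])<.05)&(hsv[...,1]>90)
    if m.any():
        r=cv2.minAreaRect((W[m][:,:2]*1000).astype(np.float32));print(n,m.sum(),np.round(r[0],1),np.round(r[1],1),r[2])
E
python3 t9.py
```

```text
[28.3167, 0.0132, [0.6707, 0.0624, 0.1447]]
False [29.9583, [0.4916, 0.0739, 0.1446], [-0.4134, -0.6792, 13.0771], 0.0133]
True [[0.4906, 0.074, 0.1447], [2.0573, -0.0689, 0.3134]]
1.14493598930828 [-0.62609152  0.56380168  0.23093669  1.6181636  -0.14814037  0.9768281
  0.79835422]
32.3167
knob 657 [634.2 249.8] [14.1 41.1] 65.28764343261719
door 1763 [490.6  74.8] [59.6 13.3] 86.01555633544922
```

View pics/w6.png

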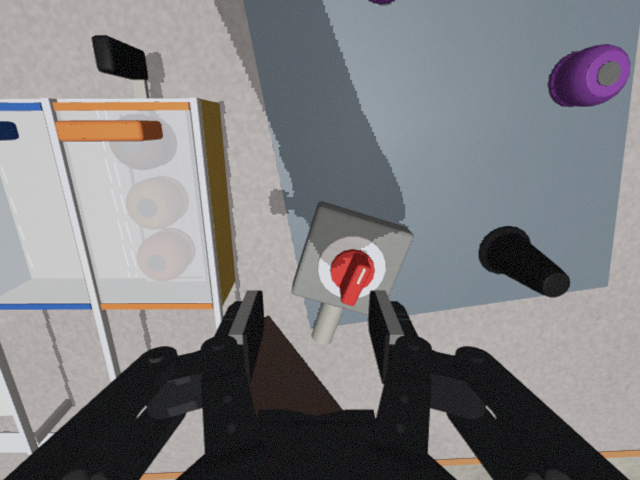

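Door shut (handle back at 490.6, 74.8). All three feet are visible through it at (142,140), (157,203) and (166,254). Turning the knob.

```bash
cat > t10.py <<'E'
from h import *
k=np.array([.6341,.2496]);p0=np.deg2rad(65.4);z=.123
env.reach([*k,.2],quat(p0))
print(env.movel([*k,z],velocity=.15,stop_force=12))
env.grip(0.,40);print(st('time','opening','tcp_pos','torque'))
for a in (.27,.54,.8,1.06):
    env.movel([*k,z],velocity=.1,rot=quat(p0-a));print(st('time','tcp_pos','torque','force','opening'))
env.grip(.05);env.movel([*k,.25],velocity=.3)
env.reach([.58,.22,.27],quat(1.505))
K,p,W=snap('w7');print(st('time'))
hsv=cv2.cvtColor(p,cv2.COLOR_BGR2HSV)
for n,cx,zl,zh in [('knob',(.6339,.2493),.068,.08),('door',(.4911,.0741),.092,.106)]:
    m=(W[...,2]>zl)&(W[...,2]<zh)&(np.hypot(W[...,0]-cx[0],W[...,1]-cx[1])<.05)&(hsv[...,1]>90)
    r=cv2.minAreaRect((W[m][:,:2]*1000).astype(np.float32));print(n,m.sum(),np.round(r[0],1),np.round(r[1],1),r[2])
E
python3 t10.py
```

```text
False
[33.8583, 0.0133, [0.6349, 0.2503, 0.1244], [0.1387, 0.1296, -0.0422]]
[34.275, [0.6348, 0.2503, 0.1243], [0.1464, 0.2428, 0.0772], [0.1004, 1.6933, 6.1066], 0.013]
[34.6917, [0.6348, 0.2504, 0.1243], [0.1419, 0.2306, -0.0039], [-0.1928, 1.1794, 5.8577], 0.0132]
[35.1, [0.6349, 0.2503, 0.1243], [0.1074, 0.2521, -0.1336], [-0.288, 0.9875, 6.7175], 0.0132]
[35.5083, [0.6349, 0.2504, 0.1243], [0.1168, 0.1522, 0.6927], [-0.1681, -0.2096, 6.5535], 0.0135]
37.7083
knob 651 [633.7 249.9] [13.3 40.7] 6.506968975067139
door 1780 [491.   74.5] [59.8 13.3] 86.1410903930664
```

View pics/w7.png

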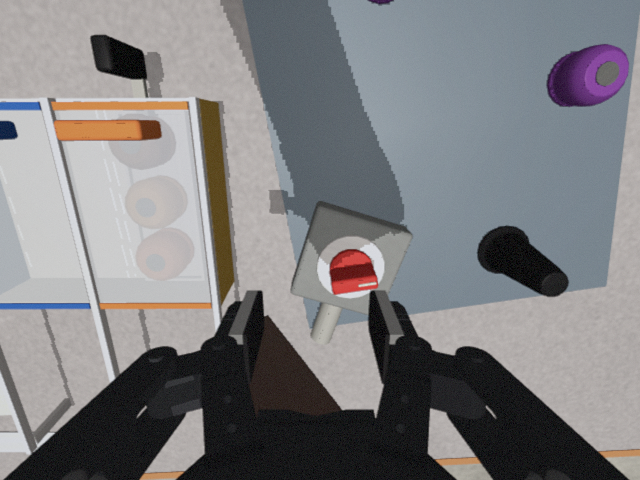

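Knob turned by 58.8° (bar now near 6.5°, past the click). Pushing the shuttle.

```bash
cat > t11.py <<'E'
from h import *
G=np.array([.4386,.0753,0]);z=.115
E_=G-UY*.114
b=bestphi(1.505,G+[0,0,z]);print(b, bestphi(1.505,E_+[0,0,z]))
env.reach(G+[0,0,.2],quat(b[0]))
print(env.movel(G+[0,0,z],velocity=.15,stop_force=12))
env.grip(0.,30);print(st('time','opening','tcp_pos'))
print(env.movel(E_+UY*.004+[0,0,z],velocity=.08),st('time','tcp_pos','force','opening'))
print(env.movel(E_-UY*.005+[0,0,z],velocity=.03,stop_force=12),st('time','tcp_pos','force','opening'))
env.grip(.05);env.movel(E_+[0,0,.2],velocity=.3)
env.reach([.49,0,.3],quat(1.505))
K,p,W=snap('w8');print(st('time'))
E
python3 t11.py
```

```text
(4.646592653589793, array([-0.94267379,  0.54804509,  0.79765538,  2.27326791, -0.73038915,
        0.5931111 , -1.22180777])) (4.646592653589793, array([-0.69290303,  0.53202254,  0.79897472,  2.30003686, -0.72919809,
        0.5771372 , -0.9620411 ]))
False
[41.05, 0.0136, [0.439, 0.0756, 0.1157]]
False [42.575, [0.4319, -0.0346, 0.1156], [-1.8766, -0.3541, 6.9928], 0.0135]
True [42.8167, [0.4318, -0.0364, 0.1157], [-1.1032, 2.8914, 7.8838], 0.0131]
46.025
```

View pics/w8.png

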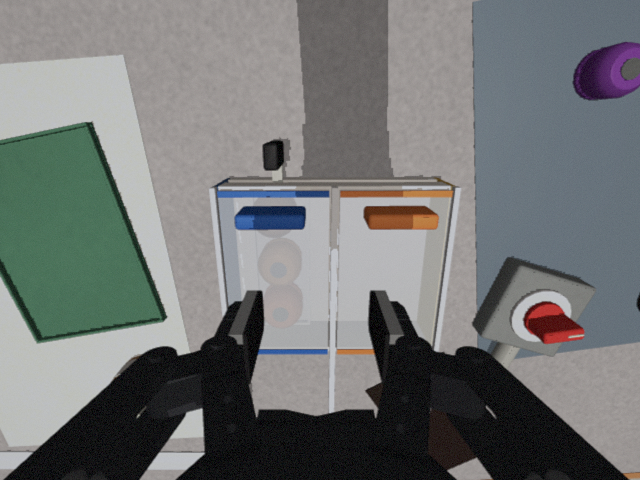

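Shuttle across: grip now at (273,155), stopped against its end. Opening the inner door.

```bash
cat > t12.py <<'E'
from h import *
K=calibration('wrist');p,d=camera('wrist');W=cloud(K,d)
for n,cx,zl,zh in [('grip',(.431,-.037),.068,.08),('bluedoor',(.4835,-.0401),.092,.106),('orangedoor',(.4911,.0741),.092,.106)]:
    m=(W[...,2]>zl)&(W[...,2]<zh)&(np.hypot(W[...,0]-cx[0],W[...,1]-cx[1])<.045)
    r=cv2.minAreaRect((W[m][:,:2]*1000).astype(np.float32));print(n,m.sum(),np.round(r[0],1),np.round(r[1],1),r[2])
H=np.array([.4835,-.0395,0]); z=.1435
phi,q=bestphi(YAW,H+[0,0,.2]);print(phi,q.round(2))
env.reach(H+[0,0,.2],quat(phi))
print(env.movel(H+[0,0,z],velocity=.15,stop_force=15))
env.grip(0.0,40);print(st('time','opening','tcp_pos'))
print(env.movel(H+UX*.1795+[0,0,z],velocity=.12),st('time','tcp_pos','force','opening'))
env.grip(.06); env.movel(st('tcp_pos')+[0,0,.09],velocity=.3)
env.reach([.50,-.04,.27],quat(1.505))
K,p,W=snap('w9');print(st('time'))
for f in feet('wrist',.008,K,p,W): pass
E
python3 t12.py
```

```text
grip 442 [431.7 -36.7] [14.2 23.1] 85.74492645263672
bluedoor 1178 [483.  -40.1] [59.9 13.8] 86.32941436767578
orangedoor 1199 [490.6  73.4] [59.9 14. ] 86.37992095947266
-0.0655 [-0.54  0.35  0.6   2.13 -0.29  0.74  0.18]
False
[48.1833, 0.0133, [0.4841, -0.0395, 0.1444]]
False [49.8333, [0.6634, -0.051, 0.1445], [0.7408, -0.0365, 5.4084], 0.0133]
52.0333
wrist [494.2 -45.3] [42. 42.] [ 10. 143.  65.] [310. 213.]
wrist [550.  -44.6] [42. 41.] [ 14. 134. 165.] [315. 268.]
wrist [602.9 -48. ] [42. 42.] [  9. 137. 174.] [315. 316.]
wrist [629.7 244.4] [32. 43.] [  1.  187.5 162. ] [604. 321.]
```

View pics/w9.png

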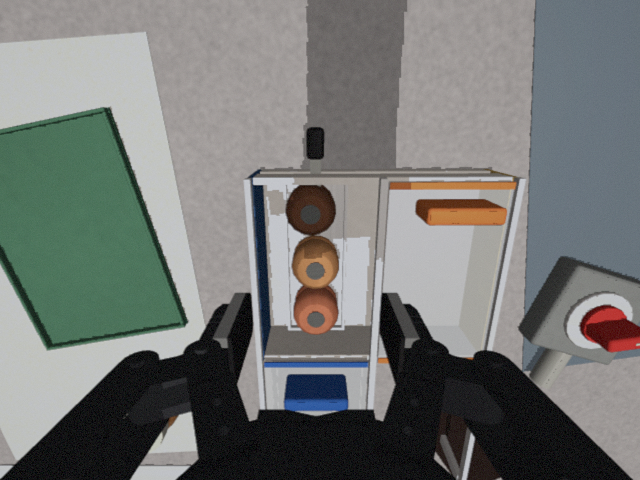

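All three feet are still upright in the tray; the dark one is 4.5 mm off its row. Checking the booth corners against the wrist view, then moving the first foot.

```bash
cat > t13.py <<'E'
from h import *
K=calibration('wrist')
c=[cast(K,*x,.012)[:2] for x in [(107,109),(187,325),(47,349)]]
print(np.round(c,4), (c[0]+c[2])/2)
print('jar',cast(calibration('top'),478,190,.075).round(3))
env.grip(.058)
col=pick([.6029,-.048],base=.008,hover=.2); print(col,st('opening'))
B=np.array([.5176,-.3004]);by=.12;BX=np.array([np.cos(by),np.sin(by)])
S=B+BX*.055
env.reach([*S,.2],quat(1.505));print(st('time','tcp_pos','opening'))
snap('w10')
E
python3 t13.py
```

```text
[[ 0.3919 -0.2256]
 [ 0.625  -0.1962]
 [ 0.6462 -0.3664]] [ 0.51906659 -0.29595727]
jar [ 0.713 -0.246  0.075]
found [ 0.6038 -0.0479] [42. 42.] [  8. 147. 117.] t 54.3167
hit True open 0.0469 0.0466 t 55.7333
[  8. 147. 117.] 0.04664750897807668
[58.2583, [0.5722, -0.2934, 0.1996], 0.0468]
```

View pics/w10.png

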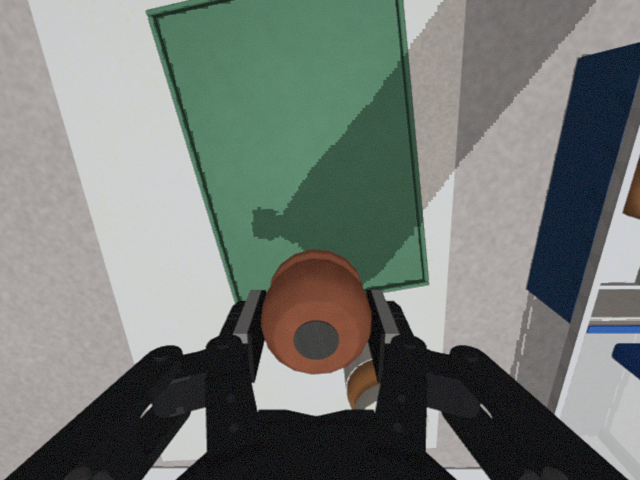

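```bash
cat > t14.py <<'E'
from h import *
B=np.array([.518,-.299]);by=.122;BX=np.array([np.cos(by),np.sin(by)])
place(B+BX*.055,.004)
env.grip(.058)
col=pick([.550,-.0446],base=.008,hover=.2); print(col,st('opening'))
if st('opening')>.04:
    S=B-BX*.005
    env.reach([*S,.2],quat(1.505));print(st('time','opening'))
    place(S,.004)
    env.grip(.056)
    e=np.array([.4942,-.0453]);ph=1.505
    env.reach([*e,.2],quat(ph));snap('w11')
    f=locate('wrist',e,.008);print(f,st('time'))
E
python3 t14.py
```

```text
place hit True [ 0.5711 -0.2913  0.0852] open 0.0472
t 59.9083
found [ 0.5502 -0.044 ] [42. 41.] [ 13. 143. 111.] t 62.7083
hit True open 0.0467 0.0468 t 64.1333
[ 13. 143. 111.] 0.04681988552588577
[66.6667, 0.0468]
place hit True [ 0.5116 -0.2987  0.085 ] open 0.047
t 68.2917
(array([ 0.49417374, -0.04502921]), array([42., 41.]), array([ 10., 144.,  65.]), array([319., 243.])) 69.6417
```

View pics/w11.png

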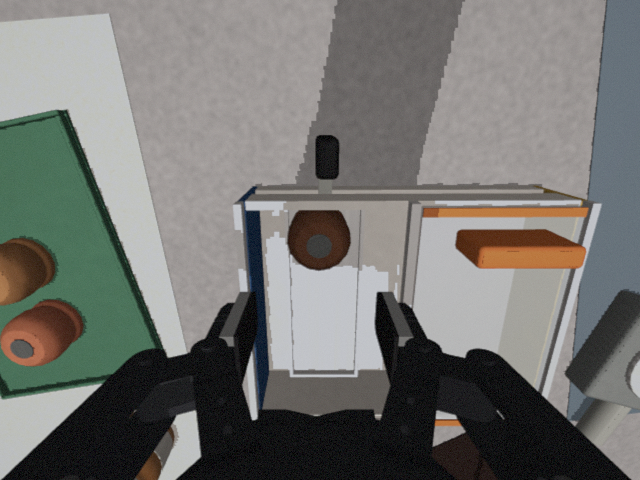

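The dark foot stands at (318,238), two feet are in the booth. Fetching the last.

```bash
cat > t15.py <<'E'
from h import *
B=np.array([.518,-.299]);by=.122;BX=np.array([np.cos(by),np.sin(by)]);BY=np.array([-BX[1],BX[0]])
col=pick([.4942,-.045],base=.008,hover=.2,corr=(0,-.0015)); print(col,st('opening'))
if st('opening')>.04:
    S=B-BX*.065
    env.reach([*S,.2],quat(1.505));print(st('time','opening'))
    place(S,.004)
    env.reach([.52,-.25,.3],quat(1.505))
    K,p,W=snap('w12')
    for f in feet('wrist',.004,K,p,W): D=f[0]-B;print((D@BX).round(4),(D@BY).round(4))
    print(st('time'))
E
python3 t15.py
```

```text
found [ 0.4943 -0.0442] [42. 42.] [ 10. 145.  60.] t 71.8333
hit True open 0.0469 0.0468 t 73.2333
[ 10. 145.  60.] 0.046806882975220454
[75.8, 0.0468]
place hit True [ 0.4523 -0.306   0.0862] open 0.047
t 77.3917
wrist [ 450.9 -306. ] [41. 42.] [ 10. 141. 104.] [252. 143.]
wrist [ 509.5 -298.6] [41. 41.] [ 14. 136. 141.] [267. 203.]
wrist [ 568.3 -291.7] [41. 41.] [  9. 137. 176.] [280. 257.]
-0.0675 0.0012
-0.0084 0.0014
0.0508 0.0011
78.0333
```

View pics/w12.png

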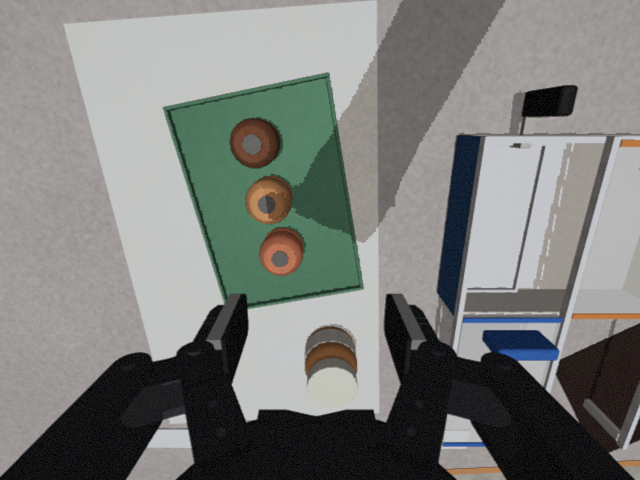

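All three feet stand upright and well inside the booth tray, at (254,142), (269,200) and (281,251). Shutting the inner door.

```bash
cat > t16.py <<'E'
from h import *
H=np.array([.4835,-.0395,0]); z=.1435
P=H+UX*.1795
env.grip(.05)
env.reach(P+[0,0,.24],quat(YAW))
env.movel(P+[0,0,z],velocity=.15,stop_force=15)
env.grip(0.,40);print(st('time','opening','tcp_pos'))
print(env.movel(H+[0,0,z],velocity=.12,stop_force=25),st('time','tcp_pos','force','opening'))
print(env.movel(H-UX*.004+[0,0,z],velocity=.03,stop_force=15),st('tcp_pos','force'))
env.grip(.06);env.movel(H+[0,0,.27],velocity=.3)
env.reach([.5,-.03,.32],quat(1.505))
K,p,W=snap('w13');print(st('time'))
for n,cx,zl,zh in [('bluedoor',(.4835,-.0401),.092,.106),('orangedoor',(.4911,.0741),.092,.106),('knob',(.6339,.2493),.068,.08)]:
    m=(W[...,2]>zl)&(W[...,2]<zh)&(np.hypot(W[...,0]-cx[0],W[...,1]-cx[1])<.045)
    if m.sum()>5:
        r=cv2.minAreaRect((W[m][:,:2]*1000).astype(np.float32));print(n,m.sum(),np.round(r[0],1),np.round(r[1],1),r[2])
E
python3 t16.py
```

```text
[81.0333, 0.0133, [0.6632, -0.0513, 0.1445]]
False [82.675, [0.484, -0.0398, 0.1444], [-0.2734, -0.2576, 12.2505], 0.0133]
True [[0.4833, -0.0396, 0.1445], [2.707, -1.1549, 0.7721]]
85.2667
bluedoor 1072 [483.5 -40.2] [59.4 14.5] 86.70246124267578
orangedoor 1066 [490.5  73.5] [60.2 13.7] 86.24127197265625
knob 543 [633.8 248.6] [14.8 42.4] 4.531918525695801
```

View pics/w13.png

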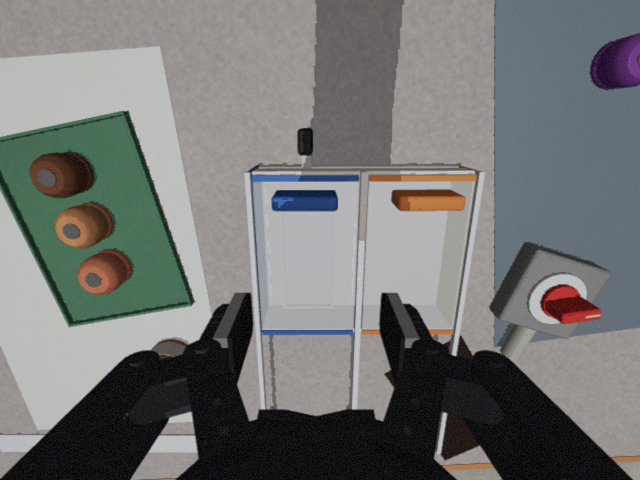

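Both doors shut, shuttle empty, knob over, feet upright in the booth. Handing in.

```bash
cat > t17.py <<'E'
from h import *
feet('wrist',.004)
job.job_done();print(st('time'))
E
python3 t17.py
```

```text
wrist [ 450.7 -303.9] [39. 41.] [ 10. 143.  95.] [ 50. 177.]
wrist [ 508.9 -297.4] [41. 39.] [ 14. 135. 161.] [ 73. 229.]
wrist [ 567.4 -289.7] [41. 39.] [  9. 139. 166.] [ 95. 278.]
wrist [629.3 243.6] [30. 44.] [  1. 187. 173.] [558. 295.]
the job is handed in; nothing more can be done
the job is handed in; nothing more can be done
```

I passed all three feet (mid-brown, dark and terracotta) through the air-lock in the required order and handed the job in at about 85 s. No verdict came back, so success rests on my own checks.

- **Feet:** all three stand upright in the booth tray. Measured from the tray centre, they are at x ≈ -68, -8 and +51 mm and y ≈ +1 mm, against limits of 105 and 70 mm.
- **Doors:** both handles are within about 1 mm of where they stood when shut.
- **Knob:** it turned about 59–61°, or roughly 1.03–1.06 rad, which is past the click.
- **Shuttle:** it moved 112 mm and stopped against its far end; I did not read its joint value directly.
- **Spool and jar:** I did not measure either one again at the end. They looked undisturbed whenever they appeared in the pictures.

Two readings were slightly off:
- The wrist and top cameras disagreed by 2–3 mm in y.
- The 12 N contact stop triggered on all three pickups from the shuttle. Each grip still closed at 47 mm, as on the other pickups, and each foot was placed normally.

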